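# Index the sample carousel to the next station

### The job

Move the sample carousel on by one station so that the next cup stands under the dosing spout: pull the black knob up to draw the spring pin, turn the carousel counterclockwise (seen from above), and let the pin drop fully home in the next catch block, feeling for its hole because the blocks are clamped by hand. Handle it gently: never shove or press the pin hard against the disc or its hole, do not turn the carousel backwards or run well past the next block, leave the things standing around it alone, and let go at the end.

Things in the scene. Friction and masses are not known exactly. Their poses are not given: they have to be found in the camera images.
- base: Fixed stand: white foot plate 400 x 310 x 12 mm under a flat aluminium disc of 152 mm radius, its top 27 mm above the bench. Origin: on the carousel's vertical axis at bench height, z up. Six steel catch blocks with holes are clamped on the disc on a circle of 130 mm radius, about 60 degrees apart. The dosing post stands 190 mm from the axis along +x, away from the knob.
- first_hole (a point): Mouth of the hole the pin starts in, 31 mm above the bench. Its block is 34 mm radially, 32 mm along the circle, 4 mm proud of the disc, with a round 12 mm hole in its middle and a 22 mm long ramp at each end that a sliding pin climbs. The next block counterclockwise is alike, but clamped by hand up to 11 degrees nearer or farther than 60 degrees.
- spout (a point): Lower tip of the steel dosing spout, 130 mm above the bench over the circle of cups, 75 mm from the axis on the side of the post; its arm comes from the post (24 mm thick) and everything of it stays below 230 mm. The spout is fixed.
- axis (a point): A point on the carousel's vertical turning axis, on the carousel plate's top face, 48 mm above the bench. The plate has 106 mm radius and carries six open steel cups (44 mm wide, tops 93 mm above the bench, centres 75 mm from the axis) and one lug, midway between two cups, that holds the spring pin 130 mm from the axis.
- carousel (a joint): Angle of the carousel in rad: 0 at the start (pin in its first hole), growing counterclockwise seen from above; the next hole is at 1.05, give or take 0.20. It turns with light friction (about 1 N pushed at the knob, 1 to 3 N more while the pin drags or climbs a ramp), stays where it is left, and locks when the pin drops in.
- plunger (a joint): How far knob and pin are drawn up, in m: 0 = fully home in a hole, 0.006 = pin resting on the bare disc, 0.010 = pin on top of a catch block (just out of its hole), 0.018 = upper stop. A spring pushes the pin down with 3.6 N at 0 and 5.8 N at the stop; let go over a hole it drops by itself.
- knob (a point): Centre of the black knob on the spring pin: upright, round, 26 mm diameter, 30 mm tall (15 mm above and below). With the pin home it is 83 mm above the bench; it rises with the pin and goes round with the carousel, which can be turned by pushing the knob sideways. Below it a 10 mm stem, then a 22 mm wide collar, top 62 mm above the bench. Free space of 50 mm around the knob.
- pin: Steel pin under the knob, 10 mm diameter, round-ended, for 12 mm holes; home, it goes 10 mm below the block's top. Origin: on the pin's axis, at bench height when the pin is home.
- beaker: Bystander: open steel beaker, 72 mm wide, 85 mm tall. Origin: centre of its underside.
- jar: Bystander: glass jar with a steel cap, 84 mm wide, 120 mm tall. Origin: centre of its underside.
- weight: Bystander: small steel balance weight with a waisted knob, 32 mm wide, 42 mm tall. Origin: centre of its underside.

How it is judged:
By the outcome, as a careful person would: the job done as asked, in the order asked, and still so for the second after the job is handed in, with the robot touching nothing.
It also fails if it takes over 54 s, if anything falls off the work surface, if the arm or the gripper's body presses on something with over 40 N, if the wrist force passes 120 N, or if a joint passes its speed limit or range.

### The arm

A 7-joint arm with a two-finger parallel gripper is mounted at the origin on the work surface. World frame = base frame: x ahead of the robot, y to its left, z up, the work surface at z = 0. Lengths are in mm, angles in rad, forces in N, time in s.
With the tool pointing down it reaches from about 400 to 875 mm from the base axis. Payload 4.4 kg.
Tool frame: the origin (TCP) lies at the very end of the fingers, on their centre line; the grasp point (between the pads) lies 19 mm behind it; z points along the fingers, y is the line along which they close (so a half turn about z gives the same grasp; the last joint's range is limited). The gripper opens to 85 mm and grips with 20 to 120 N. Pads are 22 mm wide; open, the fingers measure 114 mm over their backs; the gripper's body (76 mm by 85 mm) begins 54 mm behind the grasp point. The pads swing forward as they close: fully open they stand 13 mm farther back than shut.
Start: joints at [1.039, 0.628, 0.038, 1.517, -0.027, 0.996, -0.02], TCP at [291.968, -580.752, 231.313] pointing down, gripper open.
Joint ranges: [-3.06, 3.06], [-0.37, 2.12], [-1.25, 1.32], [0.18, 2.47], [-1.1, 4.24], [0.23, 1.98], [-2.94, 2.94]. Speed limits (rad/s): [2.57, 2.57, 3.14, 3.14, 3.14, 3.14, 3.14].

### API

Orientations are given as [roll, pitch, yaw] about the fixed x, y, z axes, in that order (R = Rz(yaw) Ry(pitch) Rx(roll)).
In Python, from cell import ctrl gives the robot as it stands.
- The arm moves only by the tool step_arm, never from a script. Its argument "series" is a list that holds one entry, the list of rows, each a list of 7 numbers: the turn, a rotation vector about the tool's x, y, z as a fraction of full scale, then the shift along the tool's x, y, z as a fraction of full scale, then the closure, from 0 (fully open) to 1 (shut). In form: [[[ax, ay, az, tx, ty, tz, gripper], ...]]. A call has 1 to 12 rows; each row shifts and turns the commanded pose from where the row before left it, along the tool's axes as they then stand; what a row does not reach is not made up. Full scale, the value 1, is 150 mm for a shift and 45 degrees for a turn. A row lasts 1/10 s, in which the tool goes at most 50 mm and 8.59 degrees, less where a joint would pass 70% of its speed; a pose out of reach is approached as far as the arm can. A call with a number of a shift or a turn outside -1 to 1 is refused whole. A call with a gripper value outside its range is refused whole. The fingers move at their own pace and stop on an object; the grip force is fixed at half the most. Time passes only in rows, so rows that do not move let the fingers close. It gives the time, the measured TCP pose, the force, the opening and the grip force at its end, in the units of the state.
- ctrl.read_state(): the state, without advancing time (a new reading comes with each control period).
- ctrl.get_image(name): name is "scene" or "side" or "wrist"; returns a dict with "img" (480x640x3 uint8, red, green, blue), "fx", "fy", "cx", "cy" (pixels), "R" (3x3) and "t" (3): a world point X has camera coordinates R X + t. Camera axes: x right, y down, z forward; pixel columns grow to the right and rows downward; lengths in mm; the calibration is good to about 2 mm. A picture is of the moment at which its call begins. There is no depth.
- ctrl.finish_job(): hands the job in; it is judged then, once.
Trained networks look in a picture, given as the dict that the camera call returned (one of the last four; its "shot" number tells which), for a name from the list of things; names that differ only in an ending like _2 or _b are one class to them, and where a whole thing is asked for, a point or a joint stands for the part that bears it (a point fixed in the world has none). Each returns a list of dicts, best first, with "score" (0 to 1); they miss things now and then, are a little off and sometimes report something else, mostly with a low value. They report only what shows in the picture. A call takes as long as a camera call.
- ctrl.recognise(picture, thing): "centre" ([column, row] in pixels, amid what is visible of it).
The state is a dict: "clock": time; "qpos": joint angles; "qd": joint speeds; "tau": joint torques, N m; "eef_pos": TCP position; "tool_rot": TCP orientation; "force": force on the tool from outside, world axes, zero at the start; "torque": the same for the moment, N m; "width": finger opening in mm; "gripper_force": force on a finger pad.
Only numpy, scipy, OpenCV 4.12 (cv2) and the standard library are available. Lean on these libraries where they do the work, as an engineer would, in place of code of your own. Each camera call takes 0.05 s, during which the arm holds its last target. There are 200 camera calls.

## Working session

There is one attempt and no reset: what is moved stays moved. The work goes in short steps, Python scripts to look and compute and a tool call to move; the robot and the scene stay as the last step left them, time stands still between calls to the robot, and variables do not carry over. Pictures are saved under pics/ and viewed, at most 10 in all, crops included, and the job is handed in when it is done.

Besides the shell and the picture viewer there is one more tool, called after "Call:" by a JSON object that holds its "name" and its "arguments", one argument or row to a line. step_arm: Moves the arm, as the interface text tells. Shift numbers are shares of 150 mm and turn numbers shares of 45 degrees, none past 1 either way. Its arguments: {"type":"object","properties":{"series":{"type":"array","items":{"type":"array","items":{"type":"array","items":{"type":"number","minimum":-1,"maximum":1}}}}},"required":["series"]}

```bash
mkdir -p pics; cat > h.py <<'E'
import numpy as np, cv2
from cell import ctrl
def shoot(n,f=None):
    p=ctrl.get_image(n)
    if f: cv2.imwrite('pics/'+f,p['img'][:,:,::-1])
    return p
def ray(p,uv):
    R=np.array(p['R']);t=np.array(p['t'])
    d=R.T@np.array([(uv[0]-p['cx'])/p['fx'],(uv[1]-p['cy'])/p['fy'],1]);return -R.T@t,d
def atz(p,uv,z):
    c,d=ray(p,uv);return c+d*(z-c[2])/d[2]
def proj(p,X):
    c=np.array(p['R'])@np.array(X)+np.array(p['t']);return [p['fx']*c[0]/c[2]+p['cx'],p['fy']*c[1]/c[2]+p['cy']]
def tri(obs):
    A=np.zeros((3,3));b=np.zeros(3)
    for p,uv in obs:
        c,d=ray(p,uv);d=d/np.linalg.norm(d);M=np.eye(3)-np.outer(d,d);A+=M;b+=M@c
    return np.linalg.solve(A,b)
E
python3 - <<'E'
from h import *
P={n:shoot(n,n+'0.png') for n in('scene','side','wrist')}
Z=dict(knob=83,axis=48,spout=130,first_hole=31,beaker=42,jar=60,weight=21)
for k,z in Z.items():
  for n,p in P.items():
    for r in ctrl.recognise(p,k)[:2]: print(k,n,np.round(r['centre']),round(r['score'],2),np.round(atz(p,r['centre'],z)))
s=ctrl.read_state();print(s['clock'],s['eef_pos'],s['tool_rot'],s['width'],s['force'])
E
```

```text
knob scene [358. 307.] 0.75 [726.  -8.  83.]
knob scene [383. 202.] 0.48 [495. 166.  83.]
knob side [345. 319.] 0.96 [498. 163.  83.]
axis scene [360. 307.] 0.89 [695.  13.  48.]
axis side [288. 306.] 0.57 [594. 114.  48.]
spout scene [357. 311.] 0.97 [771. -37. 130.]
spout side [292. 303.] 0.97 [565. 192. 130.]
first_hole scene [357. 307.] 0.86 [678.  18.  31.]
first_hole side [287. 305.] 0.96 [601.  95.  31.]
beaker scene [484. 231.] 0.96 [608. 322.  42.]
beaker side [227. 414.] 0.85 [626. 310.  42.]
beaker side [345. 321.] 0.48 [501. 127.  42.]
jar scene [215. 218.] 0.94 [ 384. -130.   60.]
jar side [420. 227.] 0.96 [ 391. -130.   60.]
weight scene [229. 263.] 0.74 [ 477. -132.   21.]
weight side [378. 241.] 0.88 [ 468. -123.   21.]
1.2 [ 291.98738516 -580.74413655  231.32638922] [ 3.14156545e+00 -8.05243356e-05  4.65753214e-01] 85.31001619752178 [-0.03996505 -0.14200142 -0.18383378]
```

View pics/scene0.png

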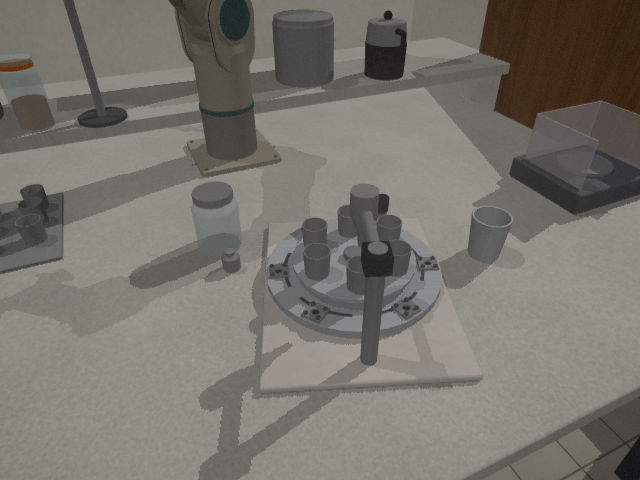

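View pics/side0.png

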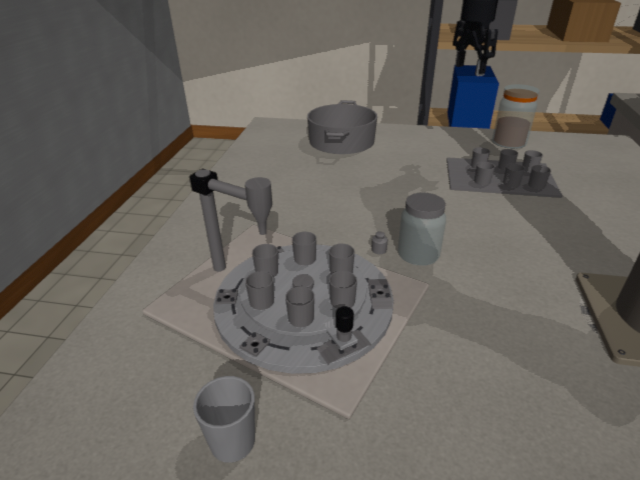

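The scene view looks back at the robot, with the post at (370,360) and the knob at (383,202). The side view shows the knob at (345,319) and catch blocks at (380,289), (255,344) and (227,297). The spout tip is at (263,233).

```bash
python3 - <<'E'
from h import *
from scipy.optimize import least_squares
sc=shoot('scene');sd=shoot('side')
k=tri([(sc,(383,202)),(sd,(345,319))]);print('knob',k)
a=[atz(sd,u,31)[:2] for u in[(380,289),(227,297),(255,344)]]
b=[atz(sc,u,31)[:2] for u in[(280,271),(316,312),(407,308),(428,263)]]
B=np.array(a+b)
f=lambda c:np.hypot(*(B-c).T)-130
r=least_squares(f,[600,90]);c=r.x;print('axis',c,r.fun)
for q in B: print(np.round(q),np.degrees(np.arctan2(*(q-c)[::-1])))
print('knob ang',np.degrees(np.arctan2(*(k[:2]-c)[::-1])),np.hypot(*(k[:2]-c)))
print('postbase',atz(sc,(370,360),12), 'spout',tri([(sd,(263,233)),(sc,(357,222))]))
cv2.imwrite('pics/crop.png',cv2.resize(sd['img'][225:375,190:420,::-1],(736,480),interpolation=cv2.INTER_CUBIC))
E
```

```text
knob [497.59051865 164.45879643  83.81126696]
axis [582.2309765   61.50548877] [ 1.89003719 -2.97572275  1.6966281  -1.79675889  2.65162331  2.28778826
 -0.49910955]
[454.  31.] -166.78237687298775
[705.  93.] 14.399095593643086
[628. 185.] 69.44600081643314
[547. -62.] -105.93191640948068
[662. -45.] -53.27448497261266
[712.  87.] 11.0749332275502
[633. 180.] 66.69488320036552
knob ang 129.4244684656089 133.27937072882924
postbase [763.17618432  -5.51266101  12.        ] spout [635.61396796  45.94139738 146.73384821]
```

View pics/crop.png

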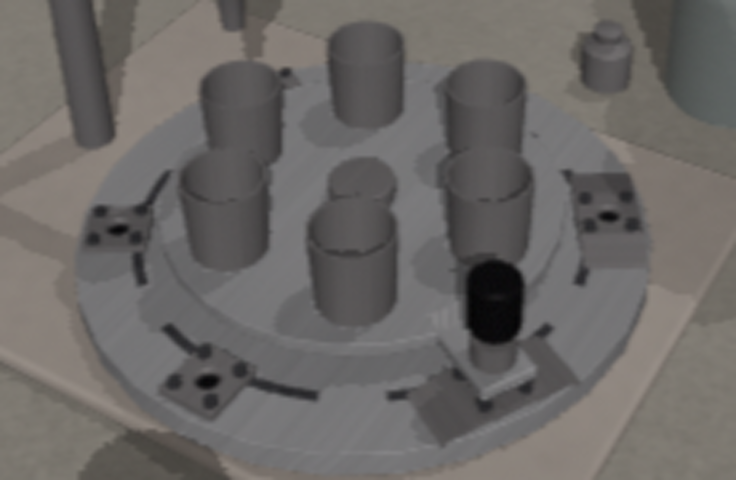

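The next hole is about 64° counterclockwise, near (454,31). I'll go above the knob.

Call:
{"name": "step_arm", "arguments": {
  "series": [
    [[0,0,0,0.172,-0.191,0,0],[0,0,0,0.172,-0.191,0,0],[0,0,0,0.172,-0.191,0,0.3],[0,0,0,0.172,-0.191,0,0.3],[0,0,0,0.172,-0.191,0,0.3],[0,0,0,0.172,-0.191,0,0.3],[0,0,0,0.172,-0.191,0,0.3],[0,0,0,0.172,-0.191,0,0.3],[0,0,0,0.172,-0.191,0,0.3],[0,0,0,0.172,-0.191,0,0.3]]
  ]
}}

```text
clock: 2.3
eef_pos: [394.2, -207.5, 231.6]
tool_rot: [3.141, -0.001, 0.466]
force: [1.9, -0.5, -1.0]
width: 59.7
gripper_force: 0.0
```

Call:
{"name": "step_arm", "arguments": {
  "series": [
    [[0,0,0,0.172,-0.191,0,0.3],[0,0,0,0.172,-0.191,0,0.3],[0,0,0,0.172,-0.191,0,0.3],[0,0,0,0.172,-0.191,0,0.3],[0,0,0,0.172,-0.191,0,0.3],[0,0,0,0.172,-0.191,0,0.3],[0,0,0,0.172,-0.191,0,0.3],[0,0,0,0.172,-0.191,0,0.3],[0,0,0,0.172,-0.191,0,0.3],[0,0,0,0.172,-0.191,0,0.3]]
  ]
}}

```text
clock: 3.3
eef_pos: [496.0, 164.5, 231.6]
tool_rot: [3.141, -0.001, 0.466]
force: [0.0, -0.3, -0.5]
width: 59.6
gripper_force: 0.0
```

Call:
{"name": "step_arm", "arguments": {
  "series": [
    [[0,0,-0.19,0,0,0,0.3],[0,0,-0.19,0,0,0,0.3],[0,0,-0.19,0,0,0,0.3],[0,0,-0.19,0,0,0,0.3],[0,0,-0.19,0,0,0,0.3],[0,0,-0.19,0,0,0,0.3],[0,0,-0.19,0,0,0,0.3],[0,0,-0.19,0,0,0,0.3],[0,0,-0.19,0,0,0,0.3],[0,0,-0.19,0,0,0,0.3],[0,0,-0.19,0,0,0,0.3],[0,0,-0.19,0,0,0,0.3]]
  ]
}}

```text
clock: 4.5
eef_pos: [495.8, 162.8, 231.5]
tool_rot: [3.141, 0.0, 2.262]
force: [0.2, 0.3, -0.2]
width: 59.9
gripper_force: 0.0
```

```bash
python3 - <<'E'
from h import *
s=ctrl.read_state();print(s['clock'],s['eef_pos'],s['tool_rot'],s['width'],s['force'],np.round(s['qpos'],2))
w=shoot('wrist','w1.png');print(ctrl.recognise(w,'knob')[:2],ctrl.recognise(w,'axis')[:1])
for k,X in dict(knob=(497.5,164.5,98),hole=(454,31,31),ax=(582,61.5,48)).items(): print(k,proj(w,X))
E
```

```text
4.5 [495.80476149 162.80438872 231.47402064] [3.14132570e+00 3.47785360e-04 2.26230428e+00] 59.86378435218964 [ 0.24164781  0.25600962 -0.17889296] [ 0.01  0.49 -0.56  1.86  0.33  0.88 -0.01]
[{'centre': [322.5, 229.6], 'score': 0.91}] [{'centre': [316.6, 279.9], 'score': 0.91}]
knob [np.float64(321.5578855224735), np.float64(223.84014609340107)]
hole [np.float64(190.23634685702552), np.float64(285.3043392553393)]
ax [np.float64(319.9255620643361), np.float64(351.6788882378362)]
```

View pics/w1.png

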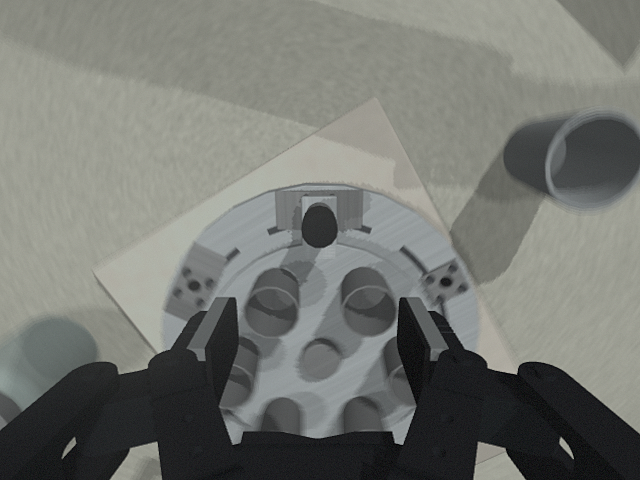

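The wrist view shows the knob at (320,226), the next hole at (194,286), the previous one at (446,282), and the hub at (321,358).

```bash
python3 - <<'E'
from h import *
from scipy.optimize import least_squares
w=shoot('wrist');sd=shoot('side');sc=shoot('scene')
for z in(83,90): print('knob',atz(w,(320,226),z))
k=tri([(w,(320,226)),(sd,(345,319)),(sc,(383,202))]);print(k)
hw=atz(w,(194,286),31)[:2];hr=atz(w,(446,282),31)[:2];hs=atz(sd,(380,292.5),31)[:2];print(hw,hs,hr)
B=np.array([hw,hr,hs,k[:2]]+[atz(sd,u,31)[:2] for u in[(227,296.6),(254.7,344)]]+[atz(sc,u,31)[:2] for u in[(280,271),(316,312),(407,308),(428,263)]])
r=least_squares(lambda c:np.hypot(*(B-c).T)-130,[600,90],loss='soft_l1');c=r.x;print('axis',c,np.round(np.hypot(*(B-c).T)-130,1))
print(np.round(np.degrees(np.arctan2(*(B-c).T[::-1]))%360,1))
E
```

```text
knob [500.11822405 159.56999395  83.        ]
knob [498.9122395  160.97413175  90.        ]
[498.86957707 162.31435831  84.21132833]
[455.68362925  33.07048024] [453.22733348  40.25463447] [631.10555908 180.47930593]
axis [582.14422817  61.65096106] [-0.3 -1.5  0.7  0.6 -2.8  1.8 -1.7  2.8  2.3 -0.6]
[192.7  67.6 189.4 129.6  13.9  69.2 254.1 306.7  11.   66.6]
```

Call:
{"name": "step_arm", "arguments": {
  "series": [
    [[0,0,0,-0.018,0.011,0.18,0.3],[0,0,0,0,0,0.18,0.3],[0,0,0,0,0,0.18,0.3],[0,0,0,0,0,0.18,0.3],[0,0,0,0,0,0.18,0.3],[0,0,0,0,0,0.17,0.5],[0,0,0,0,0,0,0.6],[0,0,0,0,0,0,0.6]]
  ]
}}

```text
clock: 5.6
eef_pos: [498.6, 162.2, 71.1]
tool_rot: [-3.141, 0.0, 2.256]
force: [0.3, 1.2, 0.6]
width: 34.3
gripper_force: 0.0
```

```bash
python3 - <<'E'
from h import *
w=shoot('wrist');sd=shoot('side')
im=np.hstack([cv2.resize(w['img'][180:480,120:520],(400,300)),cv2.resize(sd['img'][220:370,270:470],(400,300))])
cv2.imwrite('pics/a2.png',im[:,:,::-1])
print(ctrl.recognise(w,'knob')[:2],[proj(w,(499,162,z)) for z in(83,98)])
E
```

```text
[{'centre': [317.6, 342.5], 'score': 0.59}, {'centre': [636.3, 188.3], 'score': 0.43}] [[np.float64(319.63024259244133), np.float64(326.9140733438765)], [np.float64(319.88273101995696), np.float64(349.6881092569053)]]
```

View pics/a2.png

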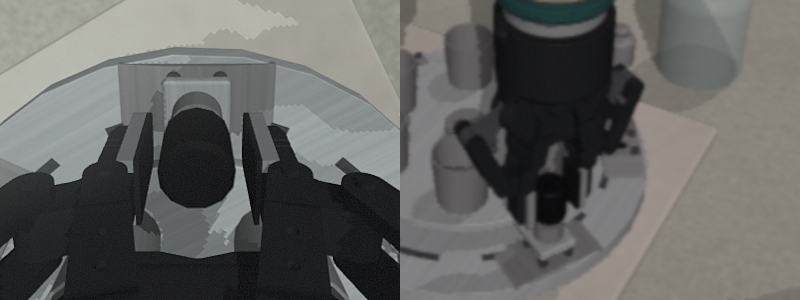

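The knob is centred between the pads: knob columns 160–235, pads at about 145 and 252 in the crop. I'll close, then lift.

Call:
{"name": "step_arm", "arguments": {
  "series": [
    [[0,0,0,0,0,0,0.65],[0,0,0,0,0,0,0.7],[0,0,0,0,0,0,0.75],[0,0,0,0,0,0,0.75],[0,0,0,0,0,0,0.75]]
  ]
}}

```text
clock: 6.25
eef_pos: [499.5, 162.1, 72.1]
tool_rot: [3.14, 0.001, 2.256]
force: [0.3, -0.4, 7.9]
width: 24.2
gripper_force: 58.5
```

Call:
{"name": "step_arm", "arguments": {
  "series": [
    [[0,0,0,0,0,-0.02,0.75],[0,0,0,0,0,-0.02,0.75],[0,0,0,0,0,-0.02,0.75],[0,0,0,0,0,-0.02,0.75],[0,0,0,0,0,0,0.75]]
  ]
}}

```text
clock: 6.75
eef_pos: [498.9, 161.7, 83.0]
tool_rot: [3.141, 0.0, 2.256]
force: [1.9, -0.7, -5.1]
width: 23.9
gripper_force: 59.1
```

Call:
{"name": "step_arm", "arguments": {
  "series": [
    [[0,0,0,0,0,-0.017,0.75],[0,0,-0.0278,-0.0003,-0.0189,0,0.75],[0,0,-0.0556,-0.0008,-0.0378,0,0.75],[0,0,-0.0556,-0.0008,-0.0378,0,0.75],[0,0,-0.0556,-0.0008,-0.0378,0,0.75],[0,0,0,0,0,0,0.75],[0,0,0,0,0,0,0.75]]
  ]
}}

```text
clock: 7.45
eef_pos: [484.2, 147.8, 85.3]
tool_rot: [-3.141, 0.0, 2.409]
force: [2.3, -1.7, -6.3]
width: 24.1
gripper_force: 59.3
```

```bash
cat >> h.py <<'E'
C=np.array([582.1,61.7])
def pol():
    s=ctrl.read_state();d=np.array(s['eef_pos'][:2])-C
    a=np.degrees(np.arctan2(d[1],d[0]))%360;f=np.array(s['force']);u=d/np.hypot(*d);t=np.array([-u[1],u[0]])
    print(s['clock'],'z',round(s['eef_pos'][2],1),'r',round(np.hypot(*d),2),'ang',round(a,2),'yaw',round(np.degrees(s['tool_rot'][2])%360,2),'Fr',round(f[:2]@u,2),'Ft',round(f[:2]@t,2),'Fz',round(f[2],2),'w',round(s['width'],1))
E
python3 -c "from h import *; pol()"
```

```text
7.45 z 85.3 r 130.33 ang 138.67 yaw 138.0 Fr -2.9 Ft -0.24 Fz -6.27 w 24.1
```

Call:
{"name": "step_arm", "arguments": {
  "series": [
    [[0,0,-0.0556,-0.003,-0.0378,0,0.75],[0,0,-0.0667,-0.002,-0.0454,0,0.75],[0,0,-0.0667,-0.0012,-0.0454,0,0.75],[0,0,-0.0667,-0.0012,-0.0454,0,0.75],[0,0,-0.0667,-0.0012,-0.0454,0,0.75],[0,0,-0.0667,-0.0012,-0.0454,0,0.75],[0,0,0,0,0,0,0.75]]
  ]
}}

```text
clock: 8.15
eef_pos: [462.4, 114.3, 85.2]
tool_rot: [-3.141, -0.001, 2.714]
force: [0.6, -0.1, -5.6]
width: 24.0
gripper_force: 59.4
```

```bash
python3 -c "from h import *; pol()"
```

```text
8.15 z 85.2 r 130.7 ang 156.29 yaw 155.5 Fr -0.61 Ft -0.13 Fz -5.6 w 24.0
```

Call:
{"name": "step_arm", "arguments": {
  "series": [
    [[0,0,-0.0667,-0.0012,-0.0454,0,0.75],[0,0,-0.0667,-0.0012,-0.0454,0,0.75],[0,0,-0.0667,-0.0012,-0.0454,0,0.75],[0,0,-0.0667,-0.0012,-0.0454,0,0.75],[0,0,-0.0667,-0.0012,-0.0454,0,0.75],[0,0,0,0,0,0,0.75]]
  ]
}}

```text
clock: 8.75
eef_pos: [452.5, 81.8, 85.2]
tool_rot: [-3.141, -0.001, 2.975]
force: [0.4, -1.4, -5.2]
width: 24.4
gripper_force: 59.4
```

```bash
python3 - <<'E'
from h import *
pol()
w=shoot('wrist');sd=shoot('side')
print([(t,np.round(proj(w,(*(C+130*np.array([np.cos(np.radians(t)),np.sin(np.radians(t))])),31)))) for t in(186,190,194)])
im=np.hstack([cv2.resize(w['img'][120:480,80:560],(400,300)),cv2.resize(sd['img'][220:370,270:470],(400,300))])
cv2.imwrite('pics/a3.png',im[:,:,::-1])
E
```

```text
8.75 z 85.2 r 131.13 ang 171.18 yaw 170.44 Fr -0.59 Ft 1.34 Fz -5.21 w 24.4
[(186, array([255., 275.])), (190, array([239., 280.])), (194, array([223., 286.]))]
```

View pics/a3.png

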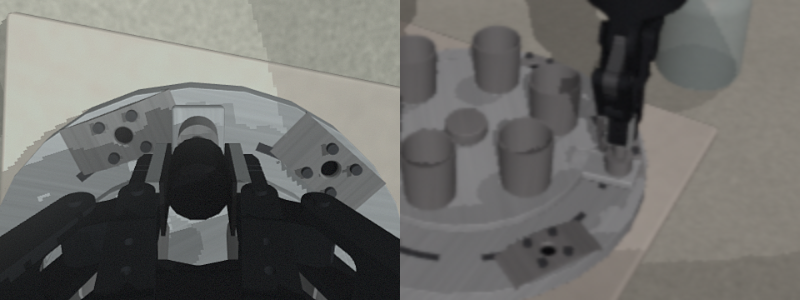

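In the wrist crop the next hole is at (124,134), full picture (229,281), which puts it at about 192°. The pin at 171° is over bare disc just before the ramp. I'll lower the pin onto the disc and loosen the grip.

Call:
{"name": "step_arm", "arguments": {
  "series": [
    [[0,0,0,0,0,0.013,0.75],[0,0,0,0,0,0.013,0.75],[0,0,0,0,0,0.012,0.75],[0,0,0,0,0,0,0.75],[0,0,0,0,0,0,0.68],[0,0,0,0,0,0,0.62],[0,0,0,0,0,0,0.62],[0,0,0,0,0,0,0.62]]
  ]
}}

```text
clock: 9.65
eef_pos: [453.6, 82.7, 80.0]
tool_rot: [3.141, 0.001, 2.977]
force: [-0.0, -0.2, 0.5]
width: 32.4
gripper_force: 0.0
```

```bash
python3 - <<'E'
from h import *
pol()
sd=shoot('side');print(ctrl.recognise(sd,'knob')[:2])
E
```

```text
9.65 z 80.0 r 130.16 ang 170.72 yaw 170.58 Fr 0.01 Ft 0.18 Fz 0.49 w 32.4
[{'centre': [386.3, 285.7], 'score': 0.57}]
```

Call:
{"name": "step_arm", "arguments": {
  "series": [
    [[0,0,-0.0289,-0.0002,-0.0197,0,0.62],[0,0,-0.0289,-0.0002,-0.0197,0,0.62],[0,0,-0.0289,-0.0002,-0.0197,0,0.62],[0,0,-0.0289,-0.0002,-0.0197,0,0.62],[0,0,-0.0289,-0.0002,-0.0197,0,0.62],[0,0,-0.0289,-0.0002,-0.0197,0,0.62],[0,0,-0.0289,-0.0002,-0.0197,0,0.62],[0,0,-0.0289,-0.0002,-0.0197,0,0.62],[0,0,-0.0289,-0.0002,-0.0197,0,0.62],[0,0,-0.0289,-0.0002,-0.0197,0,0.62]]
  ]
}}

```text
clock: 10.75
eef_pos: [452.4, 59.0, 80.8]
tool_rot: [3.132, 0.005, -3.073]
force: [-3.4, 16.0, 9.0]
width: 32.2
gripper_force: 7.9
```

```bash
python3 -c "from h import *; pol()"
```

```text
10.75 z 80.8 r 129.69 ang 181.18 yaw 183.92 Fr 3.1 Ft -16.11 Fz 8.98 w 32.2
```

The push meets 16 N, so I'm backing off to relieve it before looking.

Call:
{"name": "step_arm", "arguments": {
  "series": [
    [[0,0,0.022,0,0.015,0,0.62],[0,0,0.022,0,0.015,0,0.62],[0,0,0.022,0,0.015,0,0.62],[0,0,0.022,0,0.015,0,0.62],[0,0,0,0,0,0,0.62]]
  ]
}}

```text
clock: 11.25
eef_pos: [450.8, 60.8, 79.4]
tool_rot: [-3.14, -0.001, 3.134]
force: [0.1, -0.2, -0.4]
width: 32.2
gripper_force: 0.0
```

```bash
python3 - <<'E'
from h import *
pol()
w=shoot('wrist');sd=shoot('side')
im=np.hstack([cv2.resize(w['img'][120:480,80:560],(400,300)),cv2.resize(sd['img'][220:370,270:470],(400,300))])
cv2.imwrite('pics/a4.png',im[:,:,::-1])
E
```

```text
11.25 z 79.4 r 131.32 ang 180.41 yaw 179.55 Fr -0.1 Ft 0.21 Fz -0.38 w 32.2
```

View pics/a4.png

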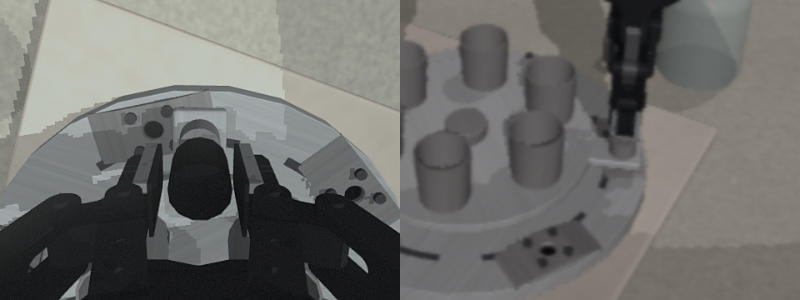

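Unloaded now, with the knob at about 180° partway up the ramp. The hole in the wrist crop is at (152,129), full picture (262,275). I'll work out its angle.

```bash
python3 - <<'E'
from h import *
w=shoot('wrist')
for uv in[(262.4,274.8),(506,351)]:
  h=atz(w,uv,31)[:2]-C;print(np.hypot(*h),np.degrees(np.arctan2(h[1],h[0]))%360)
E
```

```text
131.19258644700727 192.92066701934553
129.3061332867716 130.10013275407175
```

Call:
{"name": "step_arm", "arguments": {
  "series": [
    [[0,0,0,0,0,0,0.66],[0,0,0,0,0,-0.005,0.7],[0,0,0,0,0,-0.005,0.75],[0,0,0,0,0,0,0.75],[0,0,0,0,0,0,0.75]]
  ]
}}

```text
clock: 11.9
eef_pos: [451.1, 61.6, 81.0]
tool_rot: [-3.141, -0.0, 3.135]
force: [0.9, -0.1, -5.3]
width: 24.1
gripper_force: 59.0
```

```bash
python3 -c "from h import *; pol()"
```

```text
11.9 z 81.0 r 131.05 ang 180.04 yaw 179.6 Fr -0.86 Ft 0.11 Fz -5.3 w 24.1
```

Holes measure 192.9° (next) and 130.1° (first). I'll lift over the ramp to the block's flat top at about 188.5°, set the pin down there, and slide it the last bit.

Call:
{"name": "step_arm", "arguments": {
  "series": [
    [[0,0,0,0,0,-0.013,0.75],[0,0,0,0,0,-0.013,0.75],[0,0,-0.0467,-0.002,-0.0318,0,0.75],[0,0,-0.0467,-0.002,-0.0318,0,0.75],[0,0,-0.0467,-0.001,-0.0318,0,0.75],[0,0,-0.0467,-0.001,-0.0318,0,0.75],[0,0,0,0,0,0,0.75],[0,0,0,0,0,0,0.75]]
  ]
}}

```text
clock: 12.7
eef_pos: [452.2, 42.4, 84.9]
tool_rot: [-3.141, -0.002, -3.003]
force: [-0.8, -0.5, -7.0]
width: 24.0
gripper_force: 59.3
```

```bash
python3 -c "from h import *; pol()"
```

```text
12.7 z 84.9 r 131.3 ang 188.44 yaw 187.95 Fr 0.87 Ft 0.36 Fz -7.03 w 24.0
```

Call:
{"name": "step_arm", "arguments": {
  "series": [
    [[0,0,0,0,0,0.008,0.75],[0,0,0,0,0,0.008,0.75],[0,0,0,0,0,0,0.75]]
  ]
}}

```text
clock: 13.0
eef_pos: [452.3, 42.5, 82.4]
tool_rot: [-3.141, -0.002, -3.002]
force: [-3.0, -1.8, -3.5]
width: 24.0
gripper_force: 59.4
```

Call:
{"name": "step_arm", "arguments": {
  "series": [
    [[0,0,0,0,0,0.005,0.75],[0,0,0,0,0,0,0.75]]
  ]
}}

```text
clock: 13.2
eef_pos: [452.3, 42.5, 82.1]
tool_rot: [-3.141, -0.001, -3.002]
force: [-5.2, -1.9, 0.2]
width: 24.2
gripper_force: 60.0
```

Call:
{"name": "step_arm", "arguments": {
  "series": [
    [[0,0,0,0,0,0,0.68],[0,0,0,0,0,0,0.62],[0,0,0,0,0,0,0.62],[0,0,-0.0089,0,-0.006,0,0.62],[0,0,-0.0089,0,-0.006,0,0.62],[0,0,-0.0089,0,-0.006,0,0.62],[0,0,-0.0089,0,-0.006,0,0.62],[0,0,-0.0089,0,-0.006,0,0.62]]
  ]
}}

```text
clock: 14.0
eef_pos: [453.9, 39.3, 82.0]
tool_rot: [3.14, 0.001, -2.966]
force: [-1.0, 3.5, -0.5]
width: 32.4
gripper_force: 1.8
```

Call:
{"name": "step_arm", "arguments": {
  "series": [
    [[0,0,-0.0089,0,-0.006,0,0.62],[0,0,-0.0089,0,-0.006,0,0.62],[0,0,0,0,0,0,0.62]]
  ]
}}

```text
clock: 14.3
eef_pos: [454.1, 36.9, 81.9]
tool_rot: [3.141, 0.0, -2.952]
force: [-1.0, 3.3, -0.8]
width: 32.6
gripper_force: 1.7
```

```bash
python3 -c "from h import *; pol()"
```

```text
14.3 z 81.9 r 130.33 ang 190.96 yaw 190.85 Fr 0.32 Ft -3.38 Fz -0.85 w 32.6
```

The knob is sliding at about 3.4 N. I'll continue in small steps.

Call:
{"name": "step_arm", "arguments": {
  "series": [
    [[0,0,-0.008,0,-0.0055,0,0.62],[0,0,-0.008,0,-0.0055,0,0.62],[0,0,0,0,0,0,0.62]]
  ]
}}

```text
clock: 14.6
eef_pos: [454.2, 33.6, 81.8]
tool_rot: [-3.14, -0.001, -2.941]
force: [-0.8, -0.2, 1.0]
width: 32.4
gripper_force: 0.0
```

Call:
{"name": "step_arm", "arguments": {
  "series": [
    [[0,0,-0.008,0,-0.0055,0,0.62],[0,0,-0.008,0,-0.0055,0,0.62],[0,0,0,0,0,0,0.62]]
  ]
}}

```text
clock: 14.9
eef_pos: [454.7, 32.8, 81.9]
tool_rot: [-3.141, -0.0, -2.928]
force: [-0.0, -0.6, -0.1]
width: 32.6
gripper_force: 0.0
```

The contact force vanished, so the pin has probably dropped. Checking by eye.

```bash
python3 - <<'E'
from h import *
pol()
w=shoot('wrist');sd=shoot('side')
im=np.hstack([cv2.resize(w['img'][120:480,80:560],(400,300)),cv2.resize(sd['img'][240:315,340:440],(400,300),interpolation=cv2.INTER_CUBIC)])
cv2.imwrite('pics/a5.png',im[:,:,::-1])
E
```

```text
14.9 z 81.9 r 130.66 ang 192.77 yaw 192.24 Fr 0.16 Ft 0.58 Fz -0.13 w 32.6
```

View pics/a5.png

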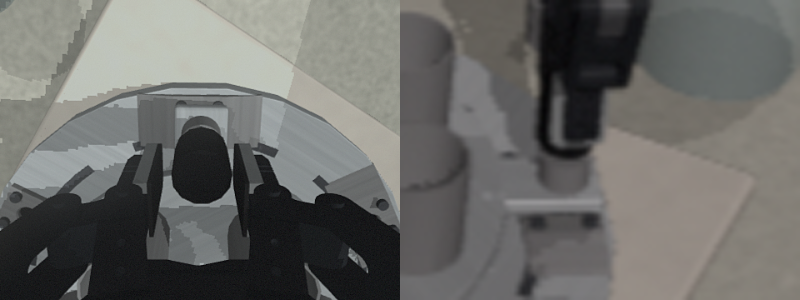

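The knob sits lower in the wrist view (crop rows 127–205) and close to the collar in the side view, so the pin has dropped. I'll open, retreat straight up, and check its height.

Call:
{"name": "step_arm", "arguments": {
  "series": [
    [[0,0,0,0,0,0,0.5],[0,0,0,0,0,0,0.5],[0,0,0,0,0,-0.05,0.5],[0,0,0,0,0,-0.15,0.5],[0,0,0,0,0,-0.2,0.5],[0,0,0,0,0,-0.2,0.5],[0,0,0,0,0,-0.2,0.3],[0,0,0,0,0,-0.2,0.3],[0,0,0,0,0,0,0.3],[0,0,0,0,0,0,0.3]]
  ]
}}

```text
clock: 16.0
eef_pos: [454.8, 33.1, 232.5]
tool_rot: [-3.141, 0.001, -2.928]
force: [0.0, -0.1, -0.1]
width: 60.0
gripper_force: 0.0
```

```bash
python3 - <<'E'
from h import *
pol()
w=shoot('wrist');sd=shoot('side');sc=shoot('scene')
o=[]
for p in(w,sd,sc):
  for r in ctrl.recognise(p,'knob')[:2]: print(r,atz(p,r['centre'],83))
  o.append((p,ctrl.recognise(p,'knob')[0]['centre']))
print(tri(o[:2]))
kb=lambda z:(*(C+130*np.array([np.cos(np.radians(192.6)),np.sin(np.radians(192.6))])),z)
for z in(53,62,68,83,93,98,108): print(z,np.round(proj(sd,kb(z))),np.round(proj(w,kb(z))))
im=np.hstack([cv2.resize(w['img'][120:480,80:560],(400,300)),cv2.resize(sd['img'][240:315,330:430],(400,300),interpolation=cv2.INTER_CUBIC)])
cv2.imwrite('pics/a6.png',im[:,:,::-1])
E
```

```text
16.0 z 232.5 r 130.5 ang 192.64 yaw 192.23 Fr -0.02 Ft 0.06 Fz -0.06 w 60.0
{'centre': [320.0, 220.5], 'score': 0.74} [455.20539991  34.52469085  83.        ]
{'centre': [381.2, 268.7], 'score': 0.51} [454.48439403  41.25824164  83.        ]
{'centre': [310.1, 205.2], 'score': 0.75} [450.78917818  35.71610783  83.        ]
[455.44155371  34.94219458  78.30431545]
53 [380. 280.] [318. 211.]
62 [380. 276.] [318. 214.]
68 [380. 273.] [318. 215.]
83 [381. 266.] [318. 220.]
93 [381. 261.] [318. 224.]
98 [382. 258.] [318. 225.]
108 [382. 253.] [319. 229.]
```

View pics/a6.png

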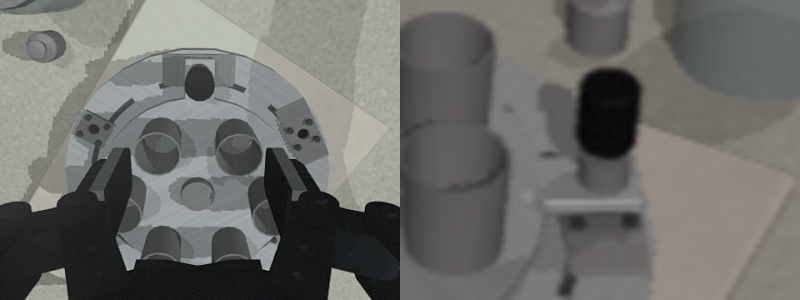

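The side view has the knob centred near row 268, which matches 83 mm (home). A pin resting on the block top would show at row 261. The wrist view shows the knob sitting over the next block.

```bash
python3 -c "
from cell import ctrl
print(ctrl.finish_job())"
```

```text
the job is handed in; nothing more can be done
None
```

The carousel is one station on (about 63° counterclockwise), the pin looks fully home in the next block by camera, and the job is handed in with the gripper clear; on the way, one push met about 16 N with the pin on the ramp, so I backed off, lifted it over and slid it in at about 3.4 N.

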